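Build up the closet lantern and hold its lamp cap at the half-turn test position

TASK

Build up the emergency lantern: set the loose battery case squarely on top of the fixed one, down between the guide ears, and let go of it; then put the lamp cap fully home into the bayonet socket in its top and twist the cap clockwise (seen from above) to the test position, half-way through its 90-degree turn and well short of the lock click. Finish while still gripping the cap and holding it steady at half-way (it springs part of the way back if released); never turn it as far as the click, and leave everything else on the ledge where it is.

Things in the scene. Friction and masses are not known exactly. Their poses are not given: they have to be found in the camera images.
- dock: Fixed foot of the column, never moves in a run: black plate 116 x 92 x 20 mm with a first aluminium battery case (90 x 66 mm, x by y) fixed on it, its top 62 mm above the ledge. Origin: centre of the underside.
- seat (a point): Centre of the dock's top face (62 mm above its origin, same axes), on which the loose case's underside rests. Six steel guide ears around it rise about 12 mm and lean outwards; at their foot they leave 1.5 to 3 mm beside the case, at their tips about 6 mm. On the long sides they stand near the corners: the middle 50 mm is free for fingers.
- power_case: Loose closed aluminium battery case, 90 (x) x 66 (y) x 56 (z) mm, about 0.4 kg, with a keyhole-shaped socket in its top. Starts upright on the ledge. Origin: centre of its underside. Fits the dock either way round, its x along the dock's x. Grasp it across y at the middle of the long sides.
- socket (a point): Centre of the socket mouth on the top face of power_case, 56 mm above its origin, same axes. Round hole 34 mm across through a 5 mm top plate, with two notches 11 mm wide reaching 23 mm out along +x and -x.
- carrier (a joint): Hidden turning carrier inside the socket that catches the cap's lugs; 0 at rest, grows clockwise seen from above (rad); about 0.15 behind the cap's own turn (play). Turns only clockwise from 0; light return spring, 0.1 N m per rad. Cap's turn: about 90 degrees in all; from 45 to 60 the lugs begin to push light spring plungers, click past at about 80 and are locked beyond; 45 is half-way.
- lamp_cap: Loose bayonet lamp cap, about 0.12 kg, 51 mm tall, standing on its plug. Origin: centre of the plug's underside. Plug 28 mm diameter, 12 mm long; two lugs at its foot along +x and -x (5 mm wide, 5 mm tall, out to 20 mm from the axis). Flange 56 mm diameter from 12 to 20 mm height. Enters either way round with its x along the case's x; home when the flange rests on the case (origin 12 mm below socket).
- bar (a point): Middle of the cap's grip bar, 36 mm above the cap's origin, same axes. Bar 46 mm long along x, 14 mm thick in y, from 20 to 51 mm above the origin; grip it across y. Once the cap is turned, its lugs are caught under the socket plate with 2 mm of vertical play.
- headlamp: Bystander: red headlamp housing, about 45 x 68 x 36 mm; origin under its centre.
- whistle: Bystander: yellow plastic whistle, about 50 x 20 x 21 mm; origin under its round end.
- flashlight: Bystander: aluminium flashlight lying along its x, about 126 x 33 x 33 mm; origin under its middle.
- carabiner: Bystander: steel carabiner lying flat, about 75 x 47 x 9 mm; origin under its middle.
- tray: Bystander: clear acrylic tray, 150 x 110 x 30 mm, with three battery cells; origin under its centre.
- tin: Bystander: closed round tin, 60 mm diameter, 55 mm tall; origin under its centre.
- toggle (a joint): Bystander: black toggle switch of the closet light, lever 40 mm long on a fixed block at the far edge; 0 = leaning to the robot, grows to +x. Not to be moved.
There are look-alikes about, which are no part of the job. Leave any blue or turquoise look-alike of the power_case alone.

How it is judged:
By the outcome, as a careful person would: the job done as asked, in the order asked, and still so for the second after the job is handed in, while the arm keeps its last pose, push and grip.
It also fails if it takes over 64 s, if anything falls off the work surface, if the arm or the gripper's body presses on something with over 40 N, if the wrist force passes 120 N, or if a joint passes its speed limit or range.

ROBOT

A 7-joint arm with a two-finger parallel gripper is mounted at the origin on the work surface. World frame = base frame: x ahead of the robot, y to its left, z up, the work surface at z = 0. Lengths are in m, angles in degrees, forces in N, time in s.
With the tool pointing down it reaches from about 0.425 to 1.025 m from the base axis. Payload 9.4 kg.
Tool frame: the origin (TCP) lies midway between the tips of the shut fingers; the grasp point (between the pads) lies 19 mm behind it; z points along the fingers, y is the line along which they close (so a half turn about z gives the same grasp; the last joint's range is limited). The gripper opens to 85 mm and grips with 20 to 120 N. Pads are 22 mm wide; open, the fingers measure 114 mm over their backs; the gripper's body (76 mm by 85 mm) begins 54 mm behind the grasp point. The pads swing forward as they close: fully open they stand 13 mm farther back than shut.
Start: joints at [-76.301, 34.337, -0.143, 91.639, 0.103, 54.024, -4.572], TCP at [0.225, 0.689, 0.231] pointing down, gripper open.
Joint ranges: [-147.43, 147.43], [-19.82, 112.94], [-74.19, 73.91], [6.32, 146.72], [-59.91, 239.91], [6.04, 106.73], [-150.56, 150.56]. Speed limits (degrees/s): [127.2, 127.2, 172.46, 172.46, 180, 180, 180].

INTERFACE

Orientations are given as [roll, pitch, yaw] about the fixed x, y, z axes, in that order (R = Rz(yaw) Ry(pitch) Rx(roll)).
In Python, from rig import * gives the robot as it stands.
- The arm moves only by the tool arm_command, never from a script. Its argument "deltas" is one flat list of numbers, 6 for each row, row after row: the shift along the tool's x, y, z in mm, then the turn, a rotation vector about the tool's x, y, z in rad. In form: [dx, dy, dz, rx, ry, rz, dx, dy, dz, rx, ry, rz, ...]. A call has 1 to 20 rows; each row is the pose to reach, as a shift and turn from the pose commanded when the call began, along the tool's axes at that moment; what a row does not reach only later rows make up. A row lasts 1/8 s, in which the tool goes at most 62.5 mm and 10.7 degrees, less where a joint would pass 70% of its speed; a pose out of reach is approached as far as the arm can. A call with a gripper value outside its range is refused whole. "fingers" is the gripper's target within -1 to 1 (shut at 1, half-way at 0, fully open at -1), set as the call begins (left out, the last holds). The fingers move at their own pace and stop on an object; the grip force is fixed at half the most. Time passes only in rows, so rows that repeat a pose let the fingers close. It gives the time, the measured TCP pose, the force, the opening and the grip force at its end, in the units of the state.
- get_state(): the state, without advancing time (a new reading comes with each control period).
- read_camera(name): name is "side" or "top" or "wrist"; returns a dict with "img" (384x512x3 uint8, blue, green, red), "camera_matrix" (3x3 intrinsics, pixels), "dist" ([k1, k2, p1, p2, k3] as OpenCV has them; the pictures are not rectified), "pose" (4x4, takes a point from camera to world coordinates). Camera axes: x right, y down, z forward; pixel columns grow to the right and rows downward; lengths in m; the calibration is good to about 2 mm. A picture is of the moment at which its call begins. There is no depth.
- close_job(): hands the job in; it is judged then, once.
The state is a dict: "clock": time; "joints": joint angles; "qvel": joint speeds; "joint_torque": joint torques, N m; "eef_pos": TCP position; "orientation": TCP orientation; "wrist_force": force on the tool from outside, world axes, zero at the start; "moment": the same for the moment, N m; "gripper_width": finger opening in m; "grip_force": force on a finger pad.
Only numpy, scipy, OpenCV 4.12 (cv2) and the standard library are available. Lean on these libraries where they do the work, as an engineer would, in place of code of your own. Each camera call takes 0.05 s, during which the arm holds its last target. There are 200 camera calls.

## Working session

There is one attempt and no reset: what is moved stays moved. The work goes in short steps, Python scripts to look and compute and a tool call to move; the robot and the scene stay as the last step left them, time stands still between calls to the robot, and variables do not carry over. Pictures are saved under pics/ and viewed, at most 10 in all, crops included, and the job is handed in when it is done.

Besides the shell and the picture viewer there is one more tool, called after ">>>" as name(argument=value, ...) on one line, values as JSON. arm_command: Moves the arm, as the interface text tells. Its arguments: {"type":"object","properties":{"deltas":{"type":"array","items":{"type":"number"}},"fingers":{"type":"number"}},"required":["deltas"]}

```bash
mkdir -p pics; ls; cat > h.py <<'E'
from rig import *
import numpy as np, cv2
from scipy.spatial.transform import Rotation as R
def ray(c,px):
    u=cv2.undistortPoints(np.array(px,float).reshape(-1,1,2),c["camera_matrix"],np.array(c["dist"],float)).reshape(-1,2)
    d=np.c_[u,np.ones(len(u))]@c["pose"][:3,:3].T
    return c["pose"][:3,3],d
def onz(c,px,z):
    o,d=ray(c,px); z=np.broadcast_to(z,len(d)); return o+d*((z-o[2])/d[:,2])[:,None]
def proj(c,P):
    T=np.linalg.inv(c["pose"]); P=np.atleast_2d(P).astype(float)
    return cv2.projectPoints(P,cv2.Rodrigues(T[:3,:3])[0],T[:3,3],c["camera_matrix"],np.array(c["dist"],float))[0].reshape(-1,2)
def totool(target,yaw=None):
    s=get_state(); Rm=R.from_euler('xyz',s["orientation"],degrees=True)
    return Rm.inv().apply(np.array(target)-s["eef_pos"])*1000
E
python3 - <<'E'
from h import *
import pickle
s=get_state(); print(s)
cs={n:read_camera(n) for n in("side","top","wrist")}
pickle.dump(cs,open("c0.pkl","wb"))
for n in cs:
    print(n,cs[n]["pose"].round(3).tolist())
    if n!="wrist": cv2.imwrite(f"pics/{n}0.png",cv2.resize(cs[n]["img"],(800,600),interpolation=cv2.INTER_CUBIC))
E
```

```text
pics
{'clock': 0.0, 'joints': array([-76.30057494,  34.38516125,  -0.14695932,  91.68042853,
         0.10340063,  54.02566444,  -4.57317058]), 'qvel': array([ 0.06737097,  0.02796381,  0.08752229, -0.07419513, -0.00074844,
        0.00098261,  0.04943979]), 'joint_torque': array([-1.68366528e-04, -7.76450586e+01,  1.56512808e+00, -2.58019459e+01,
        1.24066739e-02,  8.80440959e-03, -4.17593640e-05]), 'eef_pos': array([0.22502431, 0.6886908 , 0.23041167]), 'orientation': array([-1.79909214e+02,  7.85119207e-03,  1.61909563e+02]), 'wrist_force': array([-0.05918305,  0.43620035, -0.92124584]), 'moment': array([-0.03172329,  0.00395566, -0.02253942]), 'grip_force': 0.0, 'gripper_width': 0.0854237073520073}
side [[0.96, -0.132, 0.246, 0.324], [-0.279, -0.506, 0.816, -0.938], [0.016, -0.853, -0.522, 0.673], [0.0, 0.0, 0.0, 1.0]]
top [[0.027, -0.989, 0.146, 0.438], [-0.999, -0.031, -0.024, 0.047], [0.028, -0.146, -0.989, 1.091], [0.0, 0.0, 0.0, 1.0]]
wrist [[0.311, 0.9, 0.305, 0.146], [0.95, -0.294, -0.101, 0.715], [-0.001, 0.321, -0.947, 0.373], [0.0, 0.0, 0.0, 1.0]]
```

View pics/top0.png

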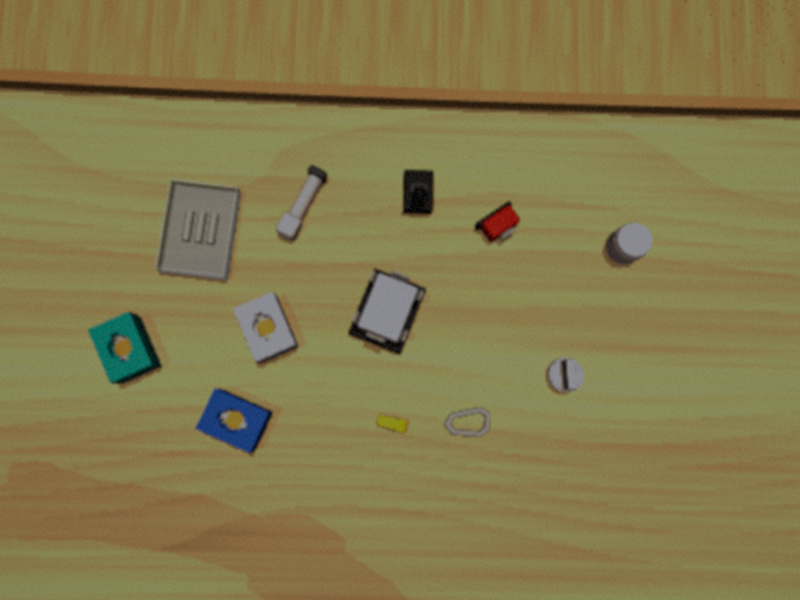

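View pics/side0.png

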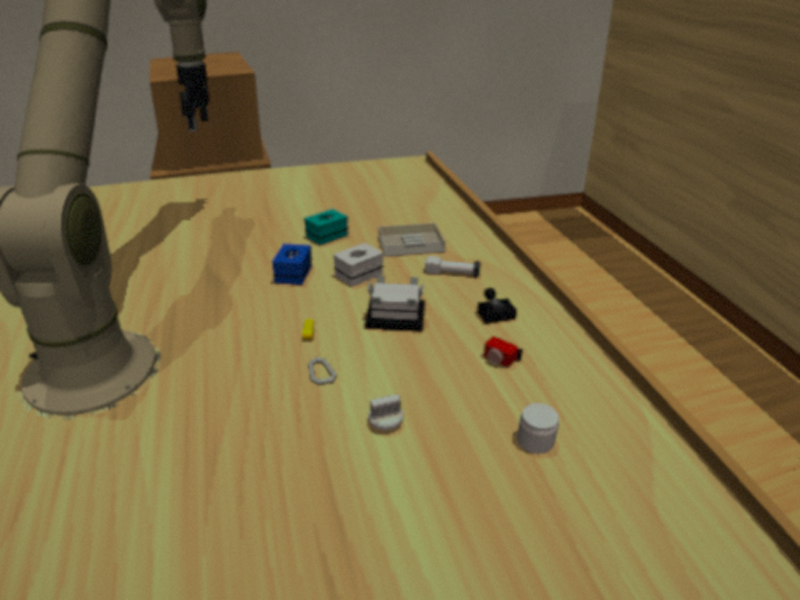

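```bash
python3 - <<'E'
from h import *
import pickle
c=pickle.load(open("c0.pkl","rb"))["top"]; im=c["img"]
# crops 65x50 -> x6 ; tiles
def t(x,y,w=66,h=50): return cv2.resize(im[y:y+h,x:x+w],None,fx=6,fy=6,interpolation=cv2.INTER_CUBIC)
A=t(140,184);B=t(216,170,66,60);C=t(330,215)
B2=t(216,170,66,50)
out=np.vstack([np.hstack([A,B2]),np.hstack([t(216,190),C])])
cv2.imwrite("pics/crop1.png",out); print(out.shape)
print(onz(c,[[170,209]],.056),onz(c,[[248,198]],.062),onz(c,[[362,240]],.05))
E
```

```text
(600, 792, 3)
[[0.55130996 0.21200934 0.056     ]] [[0.58297704 0.02489273 0.062     ]] [[ 0.49040516 -0.25444796  0.05      ]]
```

View pics/crop1.png

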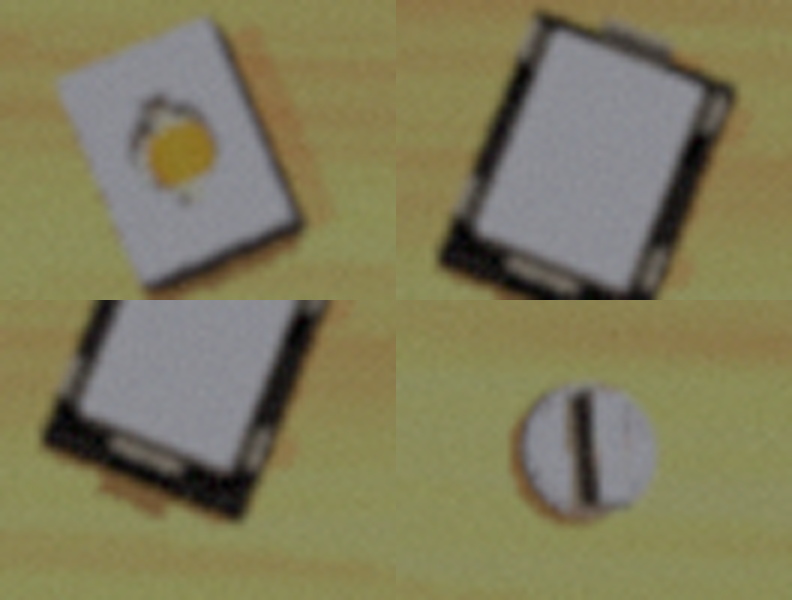

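```bash
cat > m.py <<'E'
from h import *
import pickle
def src(p,off,o): return (np.array(p,float)-off+.5)/6-.5+o
def rect(c,px,z):
    P=onz(c,px,z)[:,:2]; ct=P.mean(0)
    L=[np.linalg.norm(P[(i+1)%4]-P[i]) for i in range(4)]
    d=P[2]-P[1]+P[3]-P[0]   # order: corners 1->2 and 0->3 are long
    print("ctr",ct.round(4),"sides mm",(np.array(L)*1e3).round(1),"x-axis yaw",np.degrees(np.arctan2(d[1],d[0])).round(2))
    return ct
E
python3 - <<'E'
from m import *
c=pickle.load(open("c0.pkl","rb"))["top"]
rect(c,src([(57,80),(210,17),(302,222),(148,290)],[0,0],[140,184]),.056)
rect(c,src([(552,30),(705,92),(630,295),(478,235)],[396,0],[216,170]),.062)
print(onz(c,src([(588,451)],[396,300],[330,215]),.02))
P=onz(c,src([(581,390),(595,505)],[396,300],[330,215]),.05);d=P[1]-P[0];print(P.mean(0),np.linalg.norm(d),np.degrees(np.arctan2(d[1],d[0])))
s=get_state()
# where is the TCP axes
print(R.from_euler('xyz',s["orientation"],degrees=True).as_matrix().round(3))
E
```

```text
ctr [0.5516 0.2133] sides mm [65.8 91.7 66.3 92.8] x-axis yaw -153.62
ctr [0.5863 0.0246] sides mm [67.1 88.2 65.6 89. ] x-axis yaw 161.7
[[ 0.49249562 -0.26209666  0.02      ]]
[ 0.49246703 -0.25345034  0.05      ] 0.04636397620094756 -173.7912760931481
[[-0.951  0.311 -0.   ]
 [ 0.311  0.951 -0.001]
 [-0.    -0.001 -1.   ]]
```

>>> arm_command(deltas=[-20, -15, 3, 0, 0, -0.03, -60, -45, 9, 0, 0, -0.1, -105, -80, 16, 0, 0, -0.18, -150, -115, 23, 0, 0, -0.26, -195, -150, 30, 0, 0, -0.33, -240, -185, 37, 0, 0, -0.41, -285, -220, 44, 0, 0, -0.48, -330, -255, 51, 0, 0, -0.56, -375, -288, 58, 0, 0, -0.64, -415, -318, 64, 0, 0, -0.71, -445, -340, 68, 0, 0, -0.75, -458, -350, 70, 0, 0, -0.777, -458, -350, 70, 0, 0, -0.777, -458, -350, 70, 0, 0, -0.777], fingers=-1)

```text
clock: 1.9
eef_pos: [0.5513, 0.2152, 0.1613]
orientation: [180.0, -0.0, -153.6]
wrist_force: [-0.9, 0.3, -0.1]
gripper_width: 0.0856
grip_force: 0.0
```

```bash
python3 - <<'E'
from m import *
s=get_state(); print(s["clock"],s["eef_pos"],s["orientation"],s["joints"])
c=read_camera("wrist"); pickle.dump(c,open("c1.pkl","wb"))
cv2.imwrite("pics/w1.png",cv2.resize(c["img"],(800,600),interpolation=cv2.INTER_CUBIC))
E
```

```text
1.9 [0.55125964 0.21519163 0.16131767] [ 1.79966575e+02 -2.53153643e-03 -1.53555092e+02] [-17.61002243  30.68753126 -13.31780365 112.58103978  10.97196235
  37.92469599  78.63345771]
```

View pics/w1.png

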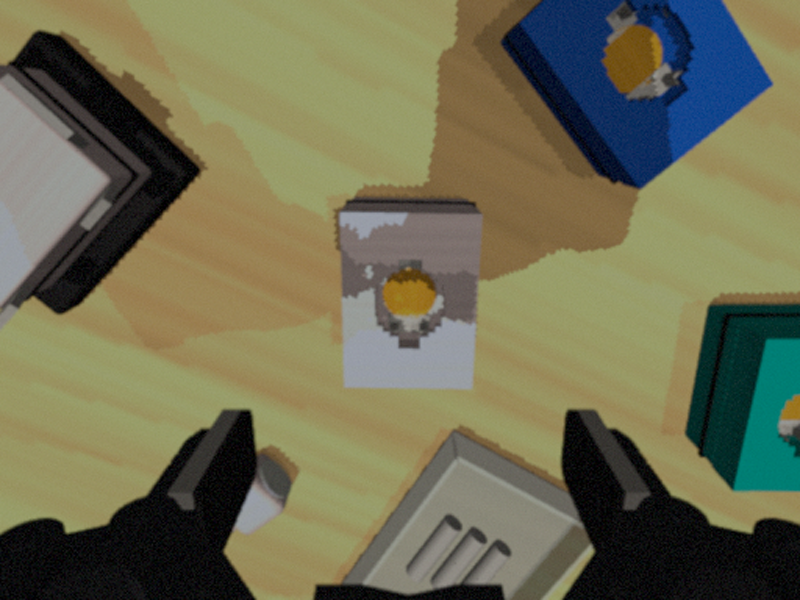

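```bash
python3 - <<'E'
from m import *
c=pickle.load(open("c1.pkl","rb"))
q=lambda p:(np.array(p,float)+.5)*.64-.5
ct=rect(c,q([(482,212),(340,212),(345,388),(472,388)]),.056)
print(onz(c,q([(409,262),(409,347)]),.056))
print(totool([*ct,.008]))
E
```

```text
ctr [0.552 0.217] sides mm [65.5 90.5 65.5 90.5] x-axis yaw 25.68
[[0.53287063 0.20711057 0.056     ]
 [0.57217928 0.22664662 0.056     ]]
[ -1.4633097    0.89293771 153.39072843]
```

>>> arm_command(deltas=[0, 0, 10, 0, 0, 0, -1.4, 0.9, 40, 0, 0, 0, -1.4, 0.9, 75, 0, 0, 0, -1.4, 0.9, 110, 0, 0, 0, -1.4, 0.9, 135, 0, 0, 0, -1.4, 0.9, 148, 0, 0, 0, -1.4, 0.9, 153, 0, 0, 0, -1.4, 0.9, 153, 0, 0, 0])

```text
clock: 2.95
eef_pos: [0.5528, 0.2159, 0.0086]
orientation: [-180.0, 0.0, -153.6]
wrist_force: [-0.1, -0.5, -0.7]
gripper_width: 0.0855
grip_force: 0.0
```

>>> arm_command(deltas=[0, 0, 0, 0, 0, 0, 0, 0, 0, 0, 0, 0, 0, 0, 0, 0, 0, 0, 0, 0, 0, 0, 0, 0, 0, 0, 0, 0, 0, 0, 0, 0, 0, 0, 0, 0, 0, 0, 0, 0, 0, 0], fingers=1)

```text
clock: 3.82
eef_pos: [0.5532, 0.2159, 0.0095]
orientation: [-180.0, 0.1, -153.6]
wrist_force: [-1.5, 0.1, 6.2]
gripper_width: 0.0653
grip_force: 67.3
```

>>> arm_command(deltas=[0, 0, -8, 0, 0, 0, 0, 0, -30, 0, 0, 0, 0, 0, -60, 0, 0, 0, 0, 0, -95, 0, 0, 0, 0, -10, -130, 0, 0, 0.03, 0, -35, -150, 0, 0, 0.12, 0, -70, -155, 0, 0, 0.23, 0, -110, -155, 0, 0, 0.36, 0, -150, -155, 0, 0, 0.49, 0, -190, -155, 0, 0, 0.62, 0, -220, -155, 0, 0, 0.72, 0, -237, -155, 0, 0, 0.77, 0, -242, -155, 0, 0, 0.78, 0, -242, -155, 0, 0, 0.78, 0, -242, -155, 0, 0, 0.78])

```text
clock: 5.7
eef_pos: [0.6599, 0.0005, 0.1632]
orientation: [180.0, -0.0, 161.9]
wrist_force: [-0.4, -0.5, -4.5]
gripper_width: 0.0654
grip_force: 67.8
```

```bash
python3 - <<'E'
from m import *
c=read_camera("wrist"); pickle.dump(c,open("c2.pkl","wb"))
s=get_state(); print(s["clock"],s["eef_pos"],s["orientation"],s["wrist_force"],s["gripper_width"])
print(c["pose"].round(3))
cv2.imwrite("pics/w2.png",cv2.resize(c["img"],(800,600),interpolation=cv2.INTER_CUBIC))
E
```

```text
5.75 [6.60016826e-01 3.72315687e-04 1.63294569e-01] [ 1.79971307e+02 -2.85335448e-02  1.61865710e+02] [-0.1323024  -1.07416859 -3.94246922] 0.06540466852864973
[[ 0.312  0.9    0.305  0.581]
 [ 0.95  -0.295 -0.099  0.027]
 [ 0.001  0.321 -0.947  0.306]
 [ 0.     0.     0.     1.   ]]
```

View pics/w2.png

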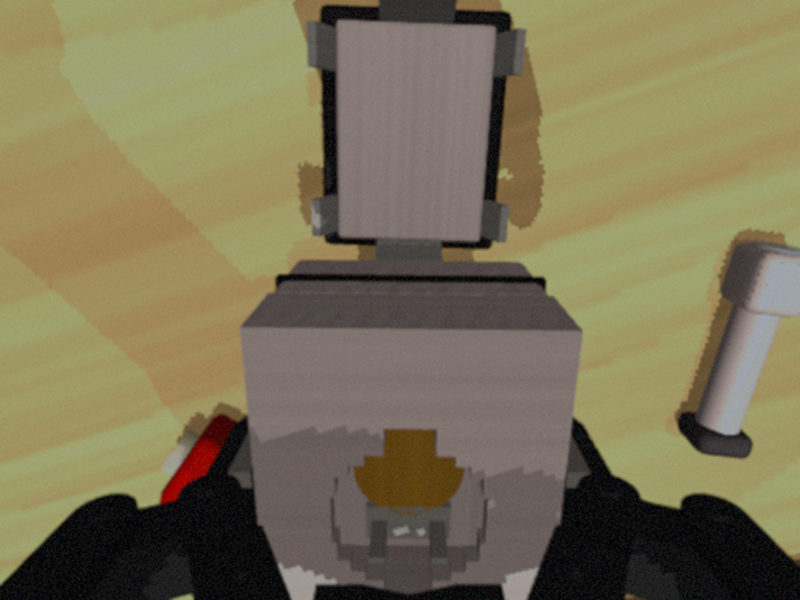

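```bash
python3 - <<'E'
from m import *
c=pickle.load(open("c2.pkl","rb")); s=get_state()
q=lambda p:(np.array(p,float)+.5)*.64-.5
ct=rect(c,q([(336,19),(497,26),(487,242),(338,237)]),.062)
P=onz(c,q([(243,327),(580,330)]),.2098); e=P[1]-P[0]; n=np.array([e[1],-e[0],0])/np.linalg.norm(e)
Rm=R.from_euler('xyz',s["orientation"],degrees=True)
fx=Rm.apply([1,0,0]); n*=np.sign(n@fx)
print("front len",np.linalg.norm(e),"yaw",np.degrees(np.arctan2(n[1],n[0])))
cc=P.mean(0)-n*.045
print("case ctr",cc,"in tool",Rm.inv().apply(cc-s["eef_pos"])*1e3)
print("dock in tool - case",Rm.inv().apply([*(ct-cc[:2]),0])*1e3)
# edges fit yaw per edge
D=onz(c,q([(336,19),(497,26),(487,242),(338,237)]),.062)
for i in range(4):
    d=D[(i+1)%4]-D[i];print(np.degrees(np.arctan2(d[1],d[0])).round(2),end=" ")
E
```

```text
ctr [0.5879 0.0274] sides mm [65.4 89.  68.8 89.3] x-axis yaw -19.06
front len 0.06466331339547056 yaw 161.2855407799898
case ctr [0.65939058 0.00129428 0.2098    ] in tool [  0.90525898   0.70454479 -46.50463872]
dock in tool - case [7.60610753e+01 2.53516665e+00 3.91483132e-02]
69.62 -17.96 -110.11 159.84
```

```bash
python3 - <<'E'
from m import *
c=pickle.load(open("c2.pkl","rb")); im=c["img"][0:165,190:345]
cv2.imwrite("pics/w2c.png",cv2.resize(im,None,fx=3.6,fy=3.6,interpolation=cv2.INTER_CUBIC))
E
```

```text
(no output)
```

View pics/w2c.png

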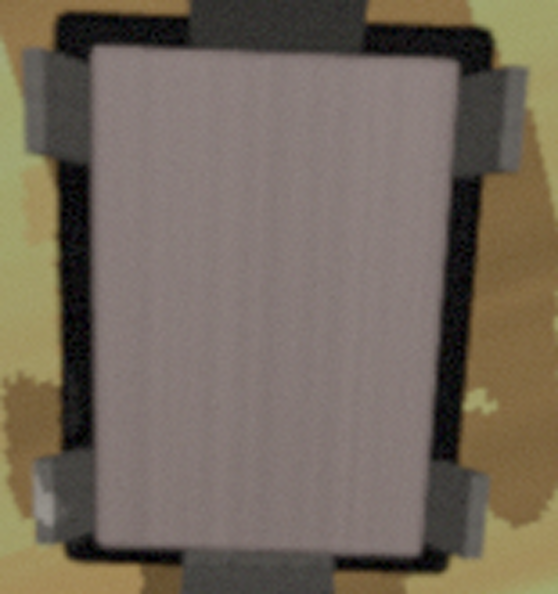

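```bash
python3 - <<'E'
from m import *
c=pickle.load(open("c2.pkl","rb")); s=get_state()
px=(np.array([(91,46),(459,60),(424,555),(98,547)],float)+.5)/3.6-.5+[190,0]
ct=rect(c,px,.062)
D=onz(c,px,.062)
for i in range(4):
    d=D[(i+1)%4]-D[i];print(np.degrees(np.arctan2(d[1],d[0])).round(2),end=" ")
Rm=R.from_euler('xyz',s["orientation"],degrees=True)
print("\ndock in tool wrt TCP",Rm.inv().apply([*ct,s["eef_pos"][2]]-s["eef_pos"])*1e3)
E
```

```text
ctr [0.5876 0.0267] sides mm [64.9 88.5 65.3 89.1] x-axis yaw -19.71
69.9 -19.57 -109.59 160.15 
dock in tool wrt TCP [7.70539235e+01 2.48579452e+00 3.96180313e-02]
```

>>> arm_command(deltas=[10, 0, 0, 0, 0, 0, 35, 1, 0, 0, 0, 0.01, 58, 1.5, 5, 0, 0, 0.023, 71, 2, 20, 0, 0, 0.023, 76, 2, 40, 0, 0, 0.023, 76, 2, 58, 0, 0, 0.023, 76, 2, 68, 0, 0, 0.023, 76, 2, 72, 0, 0, 0.023, 76, 2, 76, 0, 0, 0.023, 76, 2, 80, 0, 0, 0.023, 76, 2, 83, 0, 0, 0.023, 76, 2, 85, 0, 0, 0.023, 76, 2, 85, 0, 0, 0.023, 76, 2, 85, 0, 0, 0.023])

```text
clock: 7.5
eef_pos: [0.5889, 0.0247, 0.0784]
orientation: [180.0, 0.0, 160.4]
wrist_force: [0.3, 0.4, -3.8]
gripper_width: 0.0654
grip_force: 67.9
```

```bash
python3 - <<'E'
from m import *
s=get_state(); print(s["clock"],s["eef_pos"],s["orientation"],s["wrist_force"],s["moment"])
E
```

```text
7.5 [0.58892108 0.02465389 0.07840434] [1.79996191e+02 1.15131856e-02 1.60417749e+02] [ 0.2927672   0.39530043 -3.81989474] [-0.03851689  0.00751001  0.04225588]
```

>>> arm_command(deltas=[0.8, 0.8, 0, 0, 0, 0, 0.8, 0.8, 1, 0, 0, 0, 0.8, 0.8, 2, 0, 0, 0, 0.8, 0.8, 3, 0, 0, 0, 0.8, 0.8, 4, 0, 0, 0, 0.8, 0.8, 5, 0, 0, 0, 0.8, 0.8, 5, 0, 0, 0])

```text
clock: 8.38
eef_pos: [0.5883, 0.0257, 0.0732]
orientation: [-180.0, -0.0, 160.4]
wrist_force: [0.1, 0.6, -3.9]
gripper_width: 0.0654
grip_force: 67.9
```

>>> arm_command(deltas=[0, 0, 0.7, 0, 0, 0, 0, 0, 1.4, 0, 0, 0, 0, 0, 2.1, 0, 0, 0, 0, 0, 2.5, 0, 0, 0, 0, 0, 2.5, 0, 0, 0])

```text
clock: 9.0
eef_pos: [0.5884, 0.0257, 0.0715]
orientation: [180.0, 0.0, 160.4]
wrist_force: [-2.5, 0.0, 4.4]
gripper_width: 0.0656
grip_force: 69.0
```

>>> arm_command(deltas=[0, 0, 0, 0, 0, 0, 0, 0, 0, 0, 0, 0, 0, 0, 0, 0, 0, 0, 0, 0, 0, 0, 0, 0, 0, 0, 0, 0, 0, 0, 0, 0, 0, 0, 0, 0], fingers=-1)

```text
clock: 9.75
eef_pos: [0.5884, 0.0256, 0.0708]
orientation: [-180.0, 0.0, 160.4]
wrist_force: [-0.1, 0.2, -0.3]
gripper_width: 0.0851
grip_force: 0.0
```

>>> arm_command(deltas=[0, 0, -3, 0, 0, 0, 0, 0, -12, 0, 0, 0, 0, 0, -30, 0, 0, 0, 0, 0, -60, 0, 0, 0, 0, 0, -90, 0, 0, 0, 0, 0, -120, 0, 0, 0, 0, 0, -140, 0, 0, 0, 0, 0, -150, 0, 0, 0, 0, 0, -150, 0, 0, 0, 0, 0, -150, 0, 0, 0])

```text
clock: 11.0
eef_pos: [0.5879, 0.0256, 0.2202]
orientation: [-180.0, -0.1, 160.4]
wrist_force: [-0.4, -0.4, -0.4]
gripper_width: 0.0852
grip_force: 0.0
```

```bash
python3 - <<'E'
from m import *
c=read_camera("wrist"); pickle.dump(c,open("c3.pkl","wb"))
s=get_state(); print(s["clock"],s["eef_pos"],s["orientation"],s["joints"])
im=c["img"][90:290,130:395]
cv2.imwrite("pics/w3.png",cv2.resize(im,None,fx=3,fy=3,interpolation=cv2.INTER_CUBIC))
E
```

```text
11.05 [0.587889   0.02562897 0.21997899] [-1.79962861e+02 -7.19182774e-02  1.60419678e+02] [ -7.1962757   25.72374585  -1.16665494 110.54480683   0.7302504
  43.81935803  61.64473893]
```

View pics/w3.png

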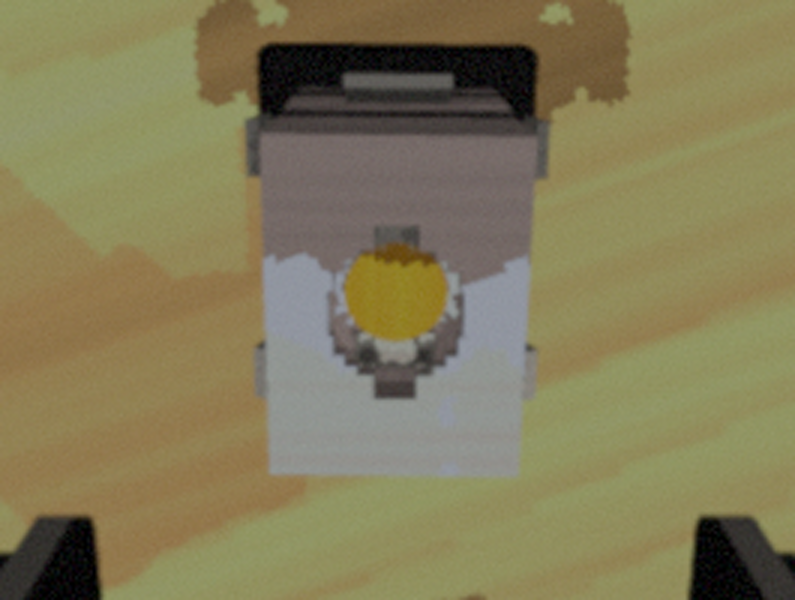

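```bash
python3 - <<'E'
from m import *
c=pickle.load(open("c3.pkl","rb")); s=get_state()
q=lambda p:(np.array(p,float)+.5)/3-.5+[130,90]
ct=rect(c,q([(260,134),(538,134),(519,476),(269,475)]),.118)
D=onz(c,q([(397,228),(395,397)]),.118); d=D[0]-D[1]
print("notch mid",D.mean(0),np.linalg.norm(d),np.degrees(np.arctan2(d[1],d[0])))
Rm=R.from_euler('xyz',s["orientation"],degrees=True)
print("socket in tool",Rm.inv().apply([*ct,.22]-s["eef_pos"])*1e3)
print(totool([.4925,-.262,.16]), np.radians(160.42-186.2))
E
```

```text
ctr [0.5877 0.0265] sides mm [65.9 90.3 66.3 90.1] x-axis yaw -20.38
notch mid [0.58776268 0.02635402 0.118     ] 0.04480157705898356 159.76191811086022
socket in tool [ 0.50264857  0.7379616  -0.0208566 ]
[  -6.5948947  -302.92472483   60.16712688] -0.4499458811641382
```

>>> arm_command(deltas=[0, -10, 0, 0, 0, -0.02, -1, -35, 4, 0, 0, -0.06, -2, -70, 10, 0, 0, -0.11, -3, -110, 18, 0, 0, -0.17, -4, -150, 28, 0, 0, -0.23, -5, -190, 38, 0, 0, -0.29, -6, -230, 48, 0, 0, -0.35, -6.5, -265, 55, 0, 0, -0.4, -6.5, -290, 59, 0, 0, -0.44, -6.5, -302, 60, 0, 0, -0.45, -6.5, -303, 60, 0, 0, -0.45, -6.5, -303, 60, 0, 0, -0.45])

```text
clock: 12.55
eef_pos: [0.4934, -0.261, 0.1609]
orientation: [180.0, 0.0, -173.8]
wrist_force: [-0.7, 0.7, 0.6]
gripper_width: 0.0853
grip_force: 0.0
```

```bash
python3 - <<'E'
from m import *
c=read_camera("wrist"); pickle.dump(c,open("c4.pkl","wb"))
s=get_state(); print(s["clock"],s["eef_pos"],s["orientation"],s["joints"])
im=c["img"][90:290,130:395]
cv2.imwrite("pics/w4.png",cv2.resize(im,None,fx=3,fy=3,interpolation=cv2.INTER_CUBIC))
E
```

```text
12.6 [ 0.49348944 -0.26082854  0.16094711] [ 1.79983363e+02  2.64761112e-02 -1.73720846e+02] [ 27.89911532  28.46388918  -8.26768351 117.12136992   6.84286969
  34.84052135 111.27469586]
```

View pics/w4.png

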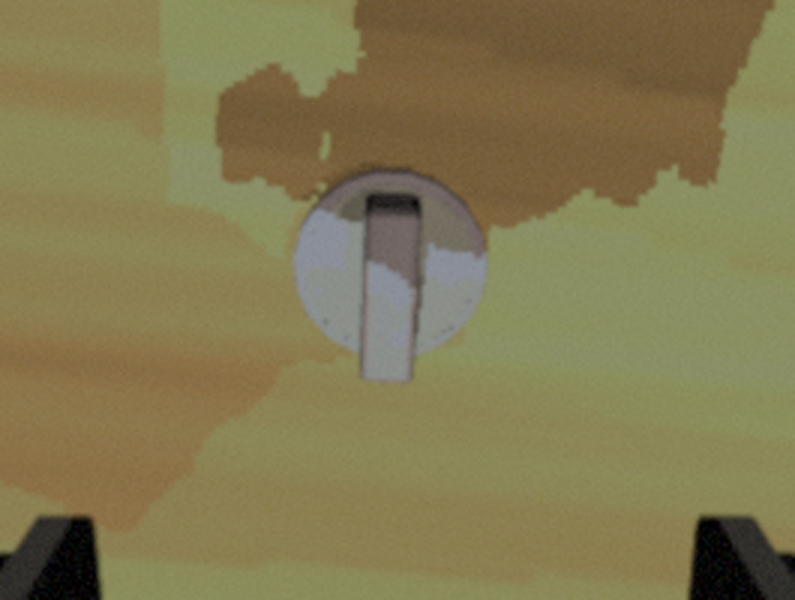

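```bash
python3 - <<'E'
from m import *
c=pickle.load(open("c4.pkl","rb")); s=get_state()
q=lambda p:(np.array(p,float)+.5)/3-.5+[130,90]
ct=rect(c,q([(366,212),(422,212),(412,381),(360,381)]),.051)
f=onz(c,q([(293,262),(488,262),(390,170),(390,355)]),.02); print("flange",f[:2].mean(0),f[2:].mean(0),np.linalg.norm(f[0]-f[1]),np.linalg.norm(f[2]-f[3]))
Rm=R.from_euler('xyz',s["orientation"],degrees=True)
print("bar in tool",Rm.inv().apply([*ct,.16]-s["eef_pos"])*1e3,"flange",Rm.inv().apply([f[:2].mean(0)[0],f[:2].mean(0)[1],.16]-s["eef_pos"])*1e3)
E
```

```text
ctr [ 0.4917 -0.2619] sides mm [14.  45.8 13.8 45.8] x-axis yaw 3.54
flange [ 0.49065824 -0.26194888  0.02      ] [ 0.49164764 -0.26198809  0.02      ] 0.05578066109009465 0.05498944458345499
bar in tool [ 1.85114562 -0.85292873  0.94601044] flange [ 2.93718635 -0.80424058  0.94552272]
```

>>> arm_command(deltas=[0, 0, 10, 0, 0, 0.02, 1.3, -1.3, 40, 0, 0, 0.048, 1.3, -1.3, 75, 0, 0, 0.048, 1.3, -1.3, 105, 0, 0, 0.048, 1.3, -1.3, 125, 0, 0, 0.048, 1.3, -1.3, 134, 0, 0, 0.048, 1.3, -1.3, 137, 0, 0, 0.048, 1.3, -1.3, 137, 0, 0, 0.048, 1.3, -1.3, 137, 0, 0, 0.048])

```text
clock: 13.72
eef_pos: [0.4922, -0.2636, 0.0245]
orientation: [-180.0, 0.1, -176.6]
wrist_force: [0.4, -0.8, -0.5]
gripper_width: 0.0852
grip_force: 0.0
```

>>> arm_command(deltas=[0, 0, 0, 0, 0, 0, 0, 0, 0, 0, 0, 0, 0, 0, 0, 0, 0, 0, 0, 0, 0, 0, 0, 0, 0, 0, 0, 0, 0, 0, 0, 0, 0, 0, 0, 0, 0, 0, 0, 0, 0, 0, 0, 0, 0, 0, 0, 0], fingers=1)

```text
clock: 14.72
eef_pos: [0.4918, -0.2634, 0.0239]
orientation: [-180.0, 0.0, -176.5]
wrist_force: [-0.5, 1.1, 3.0]
gripper_width: 0.0134
grip_force: 58.7
```

>>> arm_command(deltas=[0, 0, -8, 0, 0, 0, 0, 0, -30, 0, 0, 0, 0, 0, -65, 0, 0, 0, 0, 0, -100, 0, 0, 0, -2, 5, -135, 0, 0, 0.01, -12, 30, -160, 0, 0, 0.04, -26, 65, -175, 0, 0, 0.09, -42, 105, -176, 0, 0, 0.15, -58, 145, -176, 0, 0, 0.21, -74, 185, -176, 0, 0, 0.27, -90, 225, -176, 0, 0, 0.32, -103, 257, -176, 0, 0, 0.37, -111, 276, -176, 0, 0, 0.4, -113.5, 282.5, -174, 0, 0, 0.41, -113.5, 282.5, -174, 0, 0, 0.41, -113.5, 282.5, -174, 0, 0, 0.41])

```text
clock: 16.73
eef_pos: [0.5877, 0.024, 0.1978]
orientation: [-180.0, -0.0, 159.9]
wrist_force: [0.2, -0.4, -1.7]
gripper_width: 0.0127
grip_force: 58.6
```

```bash
python3 - <<'E'
from m import *
c=read_camera("wrist"); pickle.dump(c,open("c5.pkl","wb"))
s=get_state(); print(s["clock"],s["eef_pos"],s["orientation"],s["wrist_force"],s["gripper_width"],s["joints"][6])
print(totool([.5879,.0257,.145]))
cv2.imwrite("pics/w5.png",cv2.resize(c["img"][150:384,100:412],None,fx=2.5,fy=2.5,interpolation=cv2.INTER_CUBIC))
E
```

```text
16.775 [0.5877567  0.02404189 0.19787442] [-1.79970718e+02 -5.73226267e-04  1.59881585e+02] [ 0.02884986  0.02636069 -1.17482197] 0.01326036199414432 61.10442295869438
[ 0.43523868  1.6332482  52.87359934]
```

View pics/w5.png

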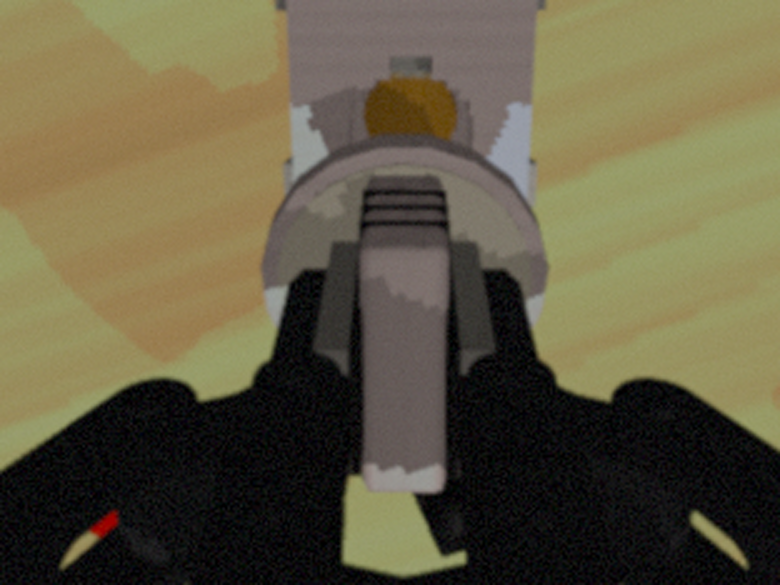

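```bash
python3 - <<'E'
from m import *
c=pickle.load(open("c5.pkl","rb")); s=get_state()
q=lambda p:(np.array(p,float)+.5)/2.5-.5+[100,150]
Rm=R.from_euler('xyz',s["orientation"],degrees=True)
z=s["eef_pos"][2]
ct=rect(c,q([(361,246),(450,246),(445,492),(362,490)]),z+.0271)
T=lambda ct:Rm.inv().apply([*ct,z]-s["eef_pos"])*1e3
print("cap in tool",T(ct))
f=onz(c,q([(262,265),(549,265)]),z-.0039);print("flange",T(f.mean(0)[:2]),np.linalg.norm(f[0]-f[1]))
n=onz(c,q([(411,56)]),.118);print("notch end",T(n[0][:2]))
e=onz(c,q([(290,60),(536,60)]),.118);print("case mid",T(e.mean(0)[:2]),np.linalg.norm(e[0]-e[1]))
E
```

```text
ctr [0.5876 0.0246] sides mm [13.4 45.5 13.8 45.1] x-axis yaw -20.53
cap in tool [ 3.66014145e-01  4.28813743e-01 -2.15492617e-04]
flange [ 2.80683570e+00  6.19039769e-01 -2.88292058e-04] 0.05502411844755433
notch end [ 2.39132531e+01  2.16704789e+00 -8.68271760e-04]
case mid [ 2.27973659e+01  2.69927689e+00 -1.15144292e-03] 0.0660066792103706
```

>>> arm_command(deltas=[0.5, 1.7, 5, 0, 0, 0, 0.5, 1.7, 20, 0, 0, 0, 0.5, 1.7, 35, 0, 0, 0, 0.5, 1.7, 45, 0, 0, 0, 0.5, 1.7, 50, 0, 0, 0, 0.5, 1.7, 53, 0, 0, 0, 0.5, 1.7, 56, 0, 0, 0, 0.5, 1.7, 58, 0, 0, 0, 0.5, 1.7, 58, 0, 0, 0])

```text
clock: 17.9
eef_pos: [0.5882, 0.0272, 0.1399]
orientation: [180.0, 0.0, 160.0]
wrist_force: [0.8, 0.0, -1.1]
gripper_width: 0.0131
grip_force: 58.6
```

>>> arm_command(deltas=[0, -1, 0, 0, 0, 0, 0, -1, 2, 0, 0, 0, 0, -1, 4, 0, 0, 0, 0, -1, 6, 0, 0, 0, 0, -1, 8, 0, 0, 0, 0, -1, 9, 0, 0, 0, 0, -1, 10, 0, 0, 0, 0, -1, 10.5, 0, 0, 0, 0, -1, 10.5, 0, 0, 0])

```text
clock: 19.02
eef_pos: [0.5879, 0.0263, 0.1299]
orientation: [180.0, 0.0, 160.0]
wrist_force: [-2.0, 0.9, 5.2]
gripper_width: 0.0128
grip_force: 59.6
```

```bash
python3 - <<'E'
from m import *
s=get_state(); print(s["clock"],s["eef_pos"],s["orientation"],s["wrist_force"],s["moment"])
E
```

```text
19.025 [0.58786572 0.02629204 0.12990015] [1.79990153e+02 1.87480110e-02 1.59957579e+02] [-2.03260575  0.91889956  5.20152295] [-0.07474894  0.4550712  -0.02628839]
```

>>> arm_command(deltas=[0, 0, 0, 0, 0, 0.03, 0, 0, 0, 0, 0, 0.1, 0, 0, 0, 0, 0, 0.18, 0, 0, 0, 0, 0, 0.26, 0, 0, 0, 0, 0, 0.34, 0, 0, 0, 0, 0, 0.42, 0, 0, 0, 0, 0, 0.5, 0, 0, 0, 0, 0, 0.57, 0, 0, 0, 0, 0, 0.64, 0, 0, 0, 0, 0, 0.7, 0, 0, 0, 0, 0, 0.75, 0, 0, 0, 0, 0, 0.78, 0, 0, 0, 0, 0, 0.785, 0, 0, 0, 0, 0, 0.785])

```text
clock: 20.78
eef_pos: [0.5885, 0.0255, 0.1299]
orientation: [179.9, 0.1, 114.9]
wrist_force: [-0.5, -2.8, 5.2]
gripper_width: 0.0128
grip_force: 59.7
```

```bash
python3 - <<'E'
from m import *
c=read_camera("wrist"); pickle.dump(c,open("c6.pkl","wb")); t=read_camera("top")
s=get_state(); print(s["clock"],s["eef_pos"],s["orientation"],s["wrist_force"],s["moment"])
a=cv2.resize(c["img"],(500,375)); b=cv2.resize(t["img"][170:235,210:285],(300,260),interpolation=cv2.INTER_CUBIC)
o=np.zeros((375,800,3),np.uint8); o[:,:500]=a; o[:260,500:]=b
cv2.imwrite("pics/w6.png",o)
E
```

```text
20.875 [0.58847036 0.02556411 0.12993004] [1.79933766e+02 6.51124673e-02 1.14915117e+02] [-0.72603265 -1.75556275  6.20057855] [-0.5080109   0.17200063  0.13755598]
```

View pics/w6.png

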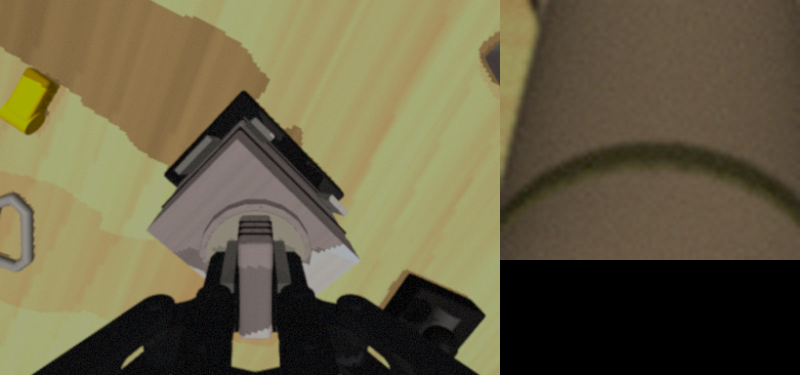

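```bash
python3 -c "
from rig import *
print(close_job())"
```

```text
the job is handed in; nothing more can be done
None
```

The loose battery case is seated between the guide ears. The lamp cap is fully home, turned 45° clockwise and still held in the gripper, and the job was handed in at about 21 s; no verdict came back.

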